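Swap the book for the e-reader on the coffee-table stands

ROBOT

A 6-joint arm with a two-finger parallel gripper is mounted at the origin on the work surface. World frame = base frame: x ahead of the robot, y to its left, z up, the work surface at z = 0. Lengths are in m, angles in rad, forces in N, time in s.
With the tool pointing down it reaches from about 0.425 to 0.925 m from the base axis. Payload 12.5 kg.
Tool frame: the origin (TCP) lies at the very end of the fingers, on their centre line; the grasp point (between the pads) lies robot.grasp_offset behind it (robot.grasp_offset is the distance from the TCP to the grasp point, in m); z points along the fingers, y is the line along which they close (so a half turn about z gives the same grasp; the last joint's range is limited). The gripper opens to 85 mm and grips with 20 to 120 N. Pads are 22 mm wide; open, the fingers measure 114 mm over their backs; the gripper's body (76 mm by 85 mm) begins 54 mm behind the grasp point. The pads swing forward as they close: fully open they stand 13 mm farther back than shut.
Start: joints at [-1.449, 0.491, 1.559, -0, 1.092, -0.106], TCP at [0.141, -0.609, 0.231] pointing down, gripper open.
Joint ranges: [-3.1, 3.1], [-0.84, 2.19], [0.05, 2.79], [-1.13, 4.28], [0.06, 2.93], [-2.69, 2.69]. Speed limits (rad/s): [2.22, 2.22, 2.79, 3.14, 3.14, 3.14].

INTERFACE

Orientations are given as a unit quaternion [w, x, y, z].
In Python, from bench import robot, eyes gives the robot as it stands.
- The arm moves only by the tool send_rows, never from a script. Its argument "targets" is one flat list of numbers, 7 for each row, row after row: the shift along the tool's x, y, z each as a share of 0.1 m, from -1 to 1, then the turn, a rotation vector about the tool's x, y, z each as a share of 180 degrees, from -1 to 1, then the opening, from 0 (shut) to 1 (fully open). In form: [dx, dy, dz, rx, ry, rz, jaw, dx, dy, dz, rx, ry, rz, jaw, ...]. A call has exactly 8 rows; each row is the pose to reach, as a shift and turn from the pose commanded when the call began, along the tool's axes at that moment, turning the shorter way round; what a row does not reach only later rows make up. A row lasts 1/12 s, in which the tool goes at most 41.7 mm and 7.16 degrees, less where a joint would pass 70% of its speed; a pose out of reach is approached as far as the arm can. A call with a number of a shift or a turn outside -1 to 1 is refused whole. A call with a gripper value outside its range is refused whole. The fingers move at their own pace and stop on an object; "newtons" is the grip in N (left out, the last holds). Time passes only in rows, so rows that repeat a pose let the fingers close, or fill a call up. It gives the time, the measured TCP pose, the force, the opening and the grip force at its end, in the units of the state.
- robot.sense(): the state, without advancing time (a new reading comes with each control period).
- eyes.read_camera(name): name is "scene" or "top" or "wrist"; returns a dict with "frame" (384x512x3 uint8, red, green, blue), "range_z" (384x512 float32, m along the optical axis (not along the pixel's ray), 0 where there is no reading), "fx", "fy", "cx", "cy" (pixels), "rvec" (rotation vector, rad) and "tvec" (3), from world to camera coordinates, as OpenCV has them. Camera axes: x right, y down, z forward; pixel columns grow to the right and rows downward; lengths in m; the calibration is good to about 2 mm. A picture is of the moment at which its call begins.
- robot.sign_off(): hands the job in; it is judged then, once.
The state is a dict: "t": time; "qpos": joint angles; "dq": joint speeds; "effort": joint torques, N m; "tool_pos": TCP position; "ee_rot": TCP orientation; "force": force on the tool from outside, world axes, zero at the start; "moment": the same for the moment, N m; "opening": opening from 0.0 (shut) to 1.0 (fully open); "grasp_force": force on a finger pad.
Only numpy, scipy, OpenCV 4.12 (cv2) and the standard library are available. Lean on these libraries where they do the work, as an engineer would, in place of code of your own. Each camera call takes 0.05 s, during which the arm holds its last target. There are 200 camera calls.

TASK

The orange book has been left on the black e-reader stand: move it to the wooden book stand, then take the blue e-reader out of the rack and put it on the black stand. Each must end upright and facing outwards, centred on its stand, its bottom edge fully home on the ledge behind the lip and its back leaning flat against the sloped rest, with the gripper clear. Leave the picture frame, the green case, the beer mug and the plate of biscuits where they are, and let nothing touch the two candlesticks.

Things in the scene. Friction and masses are not known exactly. Their poses are not given: they have to be found in the camera images.
- book: Orange hardback book, rigid and shut, 110 wide (y) x 150 tall (z) x 24 thick (x), 0.2 to 0.4 kg. Origin at the middle of its bottom edge face; z runs up the book, x out of its front cover (yellow panel and white disc). Starts on the black stand, leaning on its rest, front outwards.
- book_corner (a point): The corner of the book's front cover at its top, +y side: 12 mm in x, 55 in y, 150 in z from the book's origin.
- reader: Blue e-reader, 110 wide (y) x 160 tall (z) x 12 thick (x), 0.15 to 0.31 kg. Origin at the middle of its bottom edge face; z runs up it, x out of its screen (white; a small round white button below the screen). Starts standing upright in one of the rack's three slots, screen towards the rack's +x.
- reader_corner (a point): The corner of the reader's screen side at its top, +y side: 6 mm in x, 55 in y, 160 in z from the reader's origin.
- black_cradle: Black e-reader stand's tilted seat: leans back 0.34 rad. Origin: mid-width corner of rest and ledge; x straight out of the rest, z up the slope, y along the ledge. Rest 110 wide, 8 thick, reaches 90 mm up the slope; ledge square to it, 124 wide; lip 12 mm above the ledge, its inner face 34 mm from the rest. Fixed; base on the table 150 deep, 120 wide.
- wood_cradle: Brown wooden book stand's tilted seat, empty at first: leans back 0.45 rad. Origin: mid-width corner of rest and ledge; x straight out of the rest, z up the slope, y along the ledge. Rest 110 wide, 8 thick, reaches 90 mm up the slope; ledge square to it, 124 wide; lip 12 mm above the ledge, its inner face 34 mm from the rest. Fixed; base on the table 150 deep, 120 wide.
- rack: Wooden rack fixed to the table, base 212 long (x) x 136 wide (y) x 12 thick; origin under its middle, z up. Three slots, at x = -66, 0 and +66 mm, each between two walls 6 thick, 90 wide (y) and reaching 72 mm above the table; slots are 18 wide and the things in them stand on the base, 12 mm above the table.
- frame: Brass picture frame, 100 wide (y) x 130 tall x 14 thick (x), origin at its bottom; stands in a slot of the rack, to be left there.
- case: Green game case with red front, 120 wide (y) x 155 tall x 14 thick (x), origin at its bottom; stands in a slot of the rack, to be left there.
- candle_l: Slim fixed candlestick with a white unlit candle, 280 tall in all; round foot 60 mm across, 28 mm at most above it; origin under its middle. Stands between the robot's left and middle places. Not to be touched.
- candle_r: The same, on the robot's right.
- stein: Cream beer mug, 92 mm across, 130 tall, handle reaching 83 mm from its axis towards +y; origin under its centre. On the table beyond the stands, to be left.
- plate: Blue plate with biscuits fixed to it, 144 mm across, 24 tall; origin under its centre. On the table beyond the stands, to be left.
Mind the look-alikes: they are no part of the job. Leave any purple look-alike of the part that bears wood_cradle alone. Leave any turquoise look-alike of the book alone.

How it is judged:
At the end, for the whole second after the job is handed in: The book on the wooden stand and the e-reader on the black stand, each at rest, upright and front outwards, bottom edge within 6 mm of the ledge, its back within 8 mm of the rest at the foot and in line with the rest within 0.1 rad, sideways within 15 mm of the stand's middle (x of book in the frame of wood_cradle between 0.009 and 0.02 m and z of book in the frame of wood_cradle between -0.004 and 0.006 m and y of book in the frame of wood_cradle between -0.015 and 0.015 m and y of book_corner in the frame of wood_cradle above 0.03 m and angle between the z axis of book and the z axis of wood_cradle, either way round below 0.1 rad and angle between the y axis of book and the y axis of wood_cradle, either way round below 0.1 rad and linear speed of each of book, reader below 0.02 m/s and angular speed of each of book, reader below 0.15 rad/s and x of reader in the frame of black_cradle between 0.003 and 0.014 m and z of reader in the frame of black_cradle between -0.004 and 0.006 m and y of reader in the frame of black_cradle between -0.015 and 0.015 m and y of reader_corner in the frame of black_cradle above 0.03 m and angle between the z axis of reader and the z axis of black_cradle, either way round below 0.1 rad and angle between the y axis of reader and the y axis of black_cradle, either way round below 0.1 rad); the robot touches nothing.
It fails at once if the picture frame is moved more than 25 mm or knocked over (distance of frame from where it was at the start of the episode above 0.025 m or angle between frame's own z axis and vertical above 0.25 rad).
It fails at once if the green case is moved more than 25 mm or knocked over (distance of case from where it was at the start of the episode above 0.025 m or angle between case's own z axis and vertical above 0.25 rad).
It fails at once if the beer mug is moved more than 25 mm or knocked over (distance of stein from where it was at the start of the episode above 0.025 m or angle between stein's own z axis and vertical above 0.25 rad).
It fails at once if the plate of biscuits is moved more than 25 mm or knocked over (distance of plate from where it was at the start of the episode above 0.025 m or angle between plate's own z axis and vertical above 0.25 rad).
It fails at once if a candlestick is touched (contact force between any of candle_l, candle_r and anything else above 0.5 N).
It also fails if it takes over 67 s, if anything falls off the work surface, if the arm or the gripper's body presses on something with over 40 N, if the wrist force passes 120 N, or if a joint passes its speed limit or range.

## Working session

There is one attempt and no reset: what is moved stays moved. The work goes in short steps, Python scripts to look and compute and a tool call to move; the robot and the scene stay as the last step left them, time stands still between calls to the robot, and variables do not carry over. Pictures are saved under pics/ and viewed, at most 10 in all, crops included, and the job is handed in when it is done.

Besides the shell and the picture viewer there is one more tool, called after ">>>" by a JSON object that holds its "api" and its "payload", one argument or row to a line. send_rows: Moves the arm, as the interface text tells. Shift numbers are shares of 0.1 m and turn numbers shares of 180 degrees, none past 1 either way. Its arguments: {"type":"object","properties":{"targets":{"type":"array"},"newtons":{"type":"number"}},"required":["targets"]}

```bash
ls; mkdir -p pics; cat > h.py <<'E'
import numpy as np, cv2
from bench import robot, eyes
from scipy.spatial.transform import Rotation as R
def cam(n):
    c=eyes.read_camera(n); Rm=cv2.Rodrigues(np.array(c["rvec"],float))[0]; t=np.array(c["tvec"],float)
    h,w=c["range_z"].shape; u,v=np.meshgrid(np.arange(w),np.arange(h)); z=c["range_z"]
    P=np.stack([(u-c["cx"])/c["fx"]*z,(v-c["cy"])/c["fy"]*z,z],-1)
    W=(P-t)@Rm; W[z<=0]=np.nan
    return c["frame"],W,c
def save(n,f): cv2.imwrite(n,cv2.cvtColor(f,cv2.COLOR_RGB2BGR))
E
python3 - <<'E'
from h import *
print(robot.sense(), robot.grasp_offset)
fs=[]
for n in ("scene","top"):
    f,W,c=cam(n); np.savez(f"/tmp/{n}.npz",f=f,W=W); fs.append(f)
    print(n,c["fx"],c["tvec"],c["rvec"])
    save(f"pics/{n}0.png",f)
E
```

```text
pics
{'t': 0.0, 'qpos': array([-1.44857953e+00,  4.91593061e-01,  1.55948453e+00,  2.82556586e-06,
        1.09167076e+00, -1.05594999e-01]), 'dq': array([ 3.21268525e-04, -2.58393718e-04,  5.51282798e-04,  4.82430267e-05,
        1.27882094e-03,  7.40614972e-04]), 'effort': array([ 1.14379156e-03, -6.18449020e+01, -2.61591804e+01, -1.50975716e-04,
        4.05816478e-03,  2.22654808e-05]), 'tool_pos': array([ 0.14115114, -0.60861251,  0.23069484]), 'ee_rot': array([-5.77835521e-04,  9.93519643e-01,  1.13659077e-01, -3.54907413e-06]), 'force': array([ 0.09221586,  0.48886241, -0.01009857]), 'moment': array([-0.00737441,  0.07083852,  0.02822683]), 'grasp_force': 0.0, 'opening': 0.9982001764011379} 0.0187
scene 352.013083626728 [ 0.43272141 -0.25999306  1.34235134] [ 1.22451689  2.48069725 -0.80982608]
top 393.9087117316091 [-0.05687716  0.61669071  1.40598227] [ 2.15233479 -2.1345426   0.16815481]
```

View pics/scene0.png

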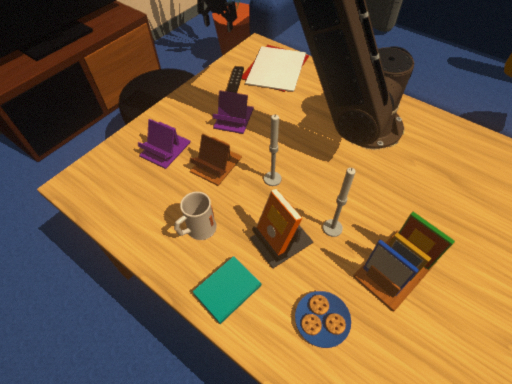

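View pics/top0.png

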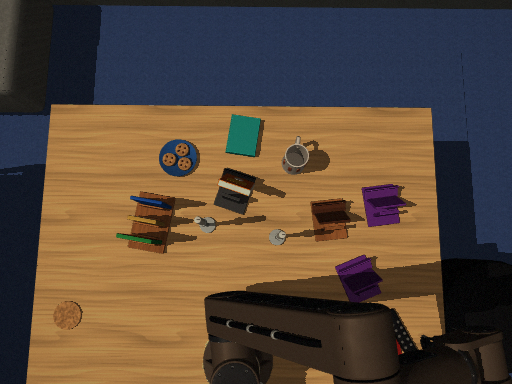

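Candidates. Orange book: scene (280,222), with the turquoise one at (227,288) as decoy. Wooden stand: scene (213,157), with purple decoys at (163,143) and (233,111). Reader: blue front item in the rack, scene (390,265); behind it are the frame (410,245) and the green case (427,235). I'll enlarge to confirm and measure.

```bash
cat >> h.py <<'E'
def hsv(f): return cv2.cvtColor(f,cv2.COLOR_RGB2HSV)
E
python3 - <<'E'
from h import *
S=np.load("/tmp/scene.npz");T=np.load("/tmp/top.npz")
f=S['f']; a=cv2.resize(f[120:320,190:460],None,fx=2.4,fy=2.4,interpolation=cv2.INTER_CUBIC)
b=cv2.resize(f[120:190,180:280],None,fx=1.5,fy=1.5); 
save("pics/crop1.png",a)
for n,D in(("S",S),("T",T)):
    W=D['W'];H=hsv(D['f'])
    for nm,(u,v) in dict(S=dict(book=(280,235),wood=(213,150),woodbase=(205,172),reader=(390,265),frame=(410,245),case=(430,230),candL=(333,228),candR=(273,180),stein=(200,215),plate=(322,320),booktop=(285,205)),
      T=dict(booktop=(237,187),book=(240,177),wood=(330,218),reader=(150,202),frame=(143,219),case=(137,238),cL=(205,224),cR=(278,237),stein=(295,158),plate=(179,157),blackbase=(233,203),woodlow=(330,235),woodhi=(330,206)))[n].items():
        print(n,nm,np.round(W[v,u],3),H[v,u])
E
```

```text
S book [0.643 0.035 0.099] [ 11 211  92]
S wood [ 0.506 -0.334  0.078] [ 12 215  64]
S woodbase [ 0.557 -0.335  0.012] [ 13 195  97]
S reader [0.556 0.309 0.121] [ 13 101  76]
S frame [0.488 0.324 0.141] [ 20 225 207]
S case [0.429 0.346 0.158] [ 21 182  56]
S candL [0.483 0.124 0.01 ] [ 17  88 113]
S candR [ 0.443 -0.131  0.008] [ 20  71 177]
S stein [ 0.738 -0.166  0.129] [ 17  89 192]
S plate [0.736 0.24  0.004] [110  99  85]
S booktop [0.601 0.017 0.18 ] [ 20  82 230]
T booktop [0.598 0.004 0.179] [ 24  46 184]
T book [ 0.658 -0.001  0.038] [  5 122  23]
T wood [ 0.504 -0.324  0.086] [ 10 216  26]
T reader [0.546 0.295 0.17 ] [109 210  90]
T frame [0.491 0.322 0.148] [ 19 185 165]
T case [0.426 0.334 0.166] [ 64 172 104]
T cL [0.474 0.109 0.167] [23 38 61]
T cR [ 0.432 -0.13   0.224] [21 58 93]
T stein [ 0.738 -0.21   0.011] [17 66 81]
T plate [0.738 0.234 0.011] [107 180  99]
T blackbase [0.563 0.025 0.008] [13 45 51]
T woodlow [ 0.447 -0.338  0.01 ] [ 12 183 127]
T woodhi [ 0.551 -0.333  0.044] [  9 181  69]
```

View pics/crop1.png

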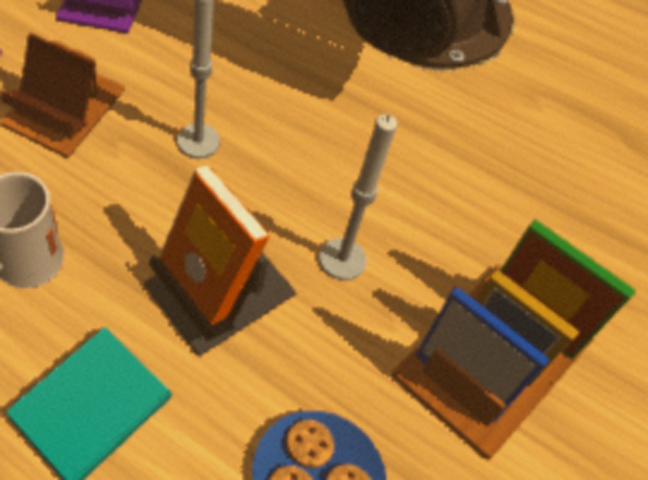

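The crop confirms the targets: orange book with yellow panel and disc at crop (210,240), blue reader with its screen outward in the front slot at (485,345), and brown stand at (60,90). Next I'll get the poses.

```bash
cat >> h.py <<'E'
def box(W,x0,x1,y0,y1,z0,z1):
    return (W[...,0]>x0)&(W[...,0]<x1)&(W[...,1]>y0)&(W[...,1]<y1)&(W[...,2]>z0)&(W[...,2]<z1)
def rect(P):
    (c,s,a)=cv2.minAreaRect((P[:,:2]*1000).astype(np.float32)); 
    return np.round(c,1),np.round(s,1),round(a,1)
def plane(P,it=300,tol=.002):
    r=np.random.default_rng(0);best=None
    for _ in range(it):
        a,b,c=P[r.choice(len(P),3,False)];n=np.cross(b-a,c-a);l=np.linalg.norm(n)
        if l<1e-6: continue
        k=abs((P-a)@n/l)<tol
        if best is None or k.sum()>best.sum(): best=k
    Q=P[best];c=Q.mean(0);n=np.linalg.svd(Q-c)[2][2]; n*=np.sign(n[0])
    return c,n,best
E
python3 - <<'E'
from h import *
S=np.load("/tmp/scene.npz")['W'];T=np.load("/tmp/top.npz")['W']
B=dict(book=(.54,.72,-.07,.09,.165,.25),reader=(.50,.60,.2,.40,.155,.25),frame=(.46,.515,.24,.40,.135,.155),case=(.38,.46,.24,.42,.155,.25),woodrest=(.42,.6,-.42,-.25,.075,.12),
 woodbase=(.38,.65,-.45,-.22,.006,.016), woodall=(.38,.65,-.45,-.22,.006,.12),blackall=(.48,.72,-.09,.12,.006,.03),rack=(.35,.65,.2,.45,.007,.02),
 candL=(.44,.52,.06,.16,.2,.3),candLf=(.43,.53,.06,.18,.006,.02),candR=(.39,.48,-.18,-.08,.2,.3),candRf=(.39,.49,-.19,-.08,.006,.02))
for k,b in B.items():
    for n,W in(("S",S),("T",T)):
        P=W[box(W,*b)]
        if len(P)>5: print(k,n,len(P),*rect(P),"z",np.round(np.percentile(P[:,2],[5,50,98]),3))
for k,b in dict(book=(.56,.72,-.07,.09,.06,.2),wood=(.45,.6,-.42,-.25,.035,.08),reader=(.52,.6,.2,.4,.085,.165)).items():
  for n,W in(("S",S),("T",T)):
    P=W[box(W,*b)]
    if len(P)<30: continue
    c,nn,m=plane(P); print(k,n,m.sum(),len(P),"c",np.round(c,4),"n",np.round(nn,3),"yaw",np.degrees(np.arctan2(nn[1],nn[0])).round(1),"tilt",np.arcsin(nn[2]).round(3))
E
```

```text
book S 435 [597.8  14.1] [115.3  29.1] 71.5 z [0.167 0.177 0.182]
book T 262 [600.1  14.9] [112.5  27.9] 71.7 z [0.17  0.178 0.185]
reader S 375 [552.4 309.4] [108.3  14.6] 80.0 z [0.157 0.169 0.174]
reader T 129 [553.9 310. ] [109.3  12.6] 79.7 z [0.162 0.171 0.177]
frame S 245 [488.  329.4] [98.4 16.4] 80.7 z [0.137 0.142 0.145]
frame T 119 [490.2 329.2] [98.6 14. ] 79.9 z [0.138 0.142 0.148]
case S 377 [424.3 344. ] [119.2  17.2] 79.7 z [0.156 0.165 0.169]
case T 164 [426.2 345.1] [119.3  14.4] 80.0 z [0.161 0.166 0.172]
woodrest S 397 [ 487.1 -335.9] [ 50.1 110.7] 6.9 z [0.078 0.095 0.113]
woodrest T 270 [ 487.9 -335.4] [ 47.3 110. ] 7.6 z [0.079 0.094 0.116]
woodbase S 452 [ 500.1 -311.2] [140.4 230.2] 82.3 z [0.007 0.01  0.015]
woodbase T 569 [ 513.8 -335.4] [266.6 228.4] 0.4 z [0.006 0.009 0.015]
woodall S 1520 [ 499.5 -315.6] [149.3 230.2] 82.3 z [0.008 0.048 0.111]
woodall T 1376 [ 513.8 -335.4] [266.6 228.4] 0.4 z [0.007 0.036 0.113]
blackall S 643 [573.   31.6] [121.5 226.2] 71.2 z [0.007 0.01  0.021]
blackall T 589 [599.4  15.3] [237.1 205.9] 0.5 z [0.006 0.01  0.017]
rac
[... 474 characters left out ...]
8.4 -138.2] [20.  21.2] 18.5 z [0.22  0.277 0.284]
candRf S 155 [ 436.8 -139.6] [59.1 54.3] 35.1 z [0.006 0.008 0.014]
candRf T 109 [ 441.9 -146.2] [87.7 96.8] 82.0 z [0.006 0.008 0.014]
book S 1090 1634 c [0.6252 0.0098 0.1261] n [ 0.893 -0.294  0.34 ] yaw -18.2 tilt 0.347
book T 247 547 c [0.6257 0.0077 0.13  ] n [ 0.89  -0.3    0.342] yaw -18.6 tilt 0.349
wood S 262 622 c [ 0.5166 -0.3321  0.0576] n [0.888 0.089 0.451] yaw 5.7 tilt 0.468
wood T 145 451 c [ 0.5197 -0.3333  0.0584] n [0.896 0.097 0.434] yaw 6.2 tilt 0.449
reader S 768 791 c [0.5574 0.3101 0.1271] n [ 0.986 -0.169  0.001] yaw -9.8 tilt 0.001
reader T 54 67 c [0.5472 0.3057 0.1282] n [ 0.986 -0.166  0.001] yaw -9.6 tilt 0.001
```

```bash
cat >> h.py <<'E'
def axes(yaw,tilt):
    return R.from_euler('z',yaw,degrees=True)*R.from_euler('y',-tilt)   # columns x out, y, z up slope
E
python3 - <<'E'
from h import *
S=np.load("/tmp/scene.npz")['W'];T=np.load("/tmp/top.npz")['W']
pc=lambda a:np.round(np.percentile(a,[1,5,25,50,75,95,99])*1000,1)
for nm,yaw,tilt,b,ref in (("wood",6.8,.45,(.38,.65,-.45,-.22,.006,.13),(.502,-.335,.034)),("book",-18.4,.34,(.5,.72,-.09,.12,.03,.22),(.644,0.,.034))):
  M=axes(yaw,tilt).as_matrix(); print(nm,M.round(3).tolist())
  for n,W in(("S",S),("T",T)):
    L=(W-np.array(ref))@M; m=box(W,*b)&(abs(L[...,1])<.07)
    if nm=="wood":
      k=m&(abs(L[...,0])<.012)&(L[...,2]>.02)&(L[...,2]<.12)
      q=L[k]; print(n,"rest x",pc(q[(q[:,2]<.08)&(abs(q[:,1])<.04),0]),"z",pc(q[:,2]),"y",pc(q[q[:,2]>.05,1]))
      k=m&(L[...,0]>.008)&(L[...,0]<.06)&(abs(L[...,1])<.05)&(L[...,2]<.03)
      q=L[k]; h,_,_=np.histogram2d(q[:,0],q[:,2],[np.arange(0.0,.061,.006),np.arange(-.02,.031,.004)]); print(h.astype(int))
      q=W[box(W,*b)&(W[...,2]<.016)&(W[...,0]<.58)];
    else:
      q=L[m&(L[...,2]>.05)]; 
      f=q[(abs(q[:,0]-.024)<.008)&(q[:,2]<.14)&(q[:,2]>.07)&(abs(q[:,1]-.015)<.04)]; print(n,"front x",pc(f[:,0]))
      f=q[(q[:,2]>.13)&(q[:,0]<.03)&(q[:,0]>-.01)]; print("z",pc(f[(f[:,0]<.018)&(f[:,0]>.003),2]),"y",pc(f[:,1]),"x",pc(f[:,0]))
  # base
E
```

```text
wood [[0.894, -0.118, -0.432], [0.107, 0.993, -0.052], [0.435, 0.0, 0.9]]
S rest x [-11.9 -11.5 -11.2 -10.1  -7.5  -6.4  -6. ] z [63.1 63.4 64.3 65.5 66.  66.9 67. ] y [-30.7 -27.1 -13.8   1.2  21.5  32.3  35.2]
[[ 0  0  0  0  0  0  0  0  0  0  0  0]
 [ 0  0  0  0  0  0  0  0  0  0  0  0]
 [ 0  0  0  0  0  0  0  0  0  0  0  0]
 [ 0 14 16 12 19 15 16 14 21 15 14 20]
 [ 0 18 14 11 13 11 11 11 10 12 15  7]
 [ 0 23  3  0  0  0  0  0  0  0  0  0]
 [ 0 12  4  0  0  0  0  0  0  0  0  0]
 [ 0  0  1  0  0  0  0  0  0  0  0  0]
 [ 0  0  0  0  0  0  0  0  0  0  0  0]
 [ 3  5  3  1  7  0  0  0  0  0  0  0]]
T rest x [-11.7 -10.5  -8.9  -5.5  -2.8  -0.1   0.5] z [53.2 57.  59.4 61.4 63.1 65.1 67. ] y [-30.3 -29.1 -14.1   1.8  21.2  34.4  36.3]
[[ 0  0  0  0  0  0  0  0  0  0  0  0]
 [ 0  0  0  0  0  0  0  0  0  0  0  0]
 [ 0  0  0  0  0  0  0  0  0  0  0  0]
 [ 0  1  1  0  0  0  0  0  0  0  0  0]
 [12 16 14  9 16  7 12  8 14  6 13 12]
 [13 22  3  1  0  0  0  0  0  0  0  0]
 [13 18  5  0  0  0  0  0  0  0  0  0]
 [11 26  5  1  0  0  0  0  0  0  0  0]
 [11 17  5  1  0  0  0  0  0  0  0  0]
 [ 4 11  5  1  0  0  0  0  0  0  0  0]]
book [[0.895, 0.316, -0.316], [-0.298, 0.949, 0.105], [0.333, 0.0, 0.943]]Traceback (most recent call last):
  File "<stdin>", line 16, in <module>
  File "<stdin>", line 3, in <lambda>
    return _quantile_unchecked(
        a, q, axis, out, overwrite_input, method, keepdims, weights)
    return _ureduce(a,
                    func=_quantile_ureduce_func,
    ...<5 lines>...
                    overwrite_input=overwrite_input,
                    method=method)
    r = func(a, **kwargs)
    result = _quantile(arr,
                       quantiles=q,
    ...<2 lines>...
                       out=out,
                       weights=wgt)
    slices_having_nans = np.isnan(arr[-1, ...])
                                  ~~~^^^^^^^^^
IndexError: index -1 is out of bounds for axis 0 with size 0
```

```bash
python3 - <<'E'
from h import *
S=np.load("/tmp/scene.npz")['W'];T=np.load("/tmp/top.npz")['W']
pc=lambda a:np.round(np.percentile(a,[1,5,50,95,99])*1000,1) if len(a) else None
for nm,yaw,tilt,ref in (("wood",6.8,.45,(.5297,-.331,.034)),("book",-18.4,.34,(.632,.0067,.036))):
  M=axes(yaw,tilt).as_matrix(); print(nm)
  for n,W in(("S",S),("T",T)):
    L=(W-np.array(ref))@M; m=(abs(L[...,1])<.075)&(L[...,0]>-.04)&(L[...,0]<.06)&(L[...,2]<.2)&(W[...,2]>.006)
    q=L[m]; d=.024 if nm=="book" else 0; top=.15 if d else .09
    f=q[(abs(q[:,0]-d)<.01)&(q[:,2]<top-.01)&(q[:,2]>.05)&(abs(q[:,1])<.045)]; A=np.c_[f,np.ones(len(f))]
    if len(f)>20: print(n,"front x",pc(f[:,0]),"slopes y,z",np.linalg.lstsq(A[:,1:],f[:,0],rcond=None)[0][:2].round(3))
    f=q[(abs(q[:,0]-(.012 if d else -.004))<(.009 if d else .003))&(q[:,2]>top-.02)]; print(n,"top z",pc(f[:,2]))
    f=q[(q[:,2]>.05)]; print(n,"y",pc(f[:,1]))
    k=q[(q[:,0]>.004)&(abs(q[:,1])<.045)&(q[:,2]<.03)]; k=k[np.argsort(k[:,0])]
    print("lip/ledge profile",[(int(x*1000),np.round(np.percentile(k[abs(k[:,0]-x)<.002,2],[5,50,95])*1000).tolist()) for x in np.arange(.006,.05,.004) if (abs(k[:,0]-x)<.002).sum()>3])
    o=q[(q[:,0]>.03)&(q[:,2]<.016)&(q[:,2]>-.01)&(abs(q[:,0]-.038)<.006)]; print("lip y",pc(o[:,1]))
    bq=(W-np.array(ref))@axes(yaw,0).as_matrix(); bb=bq[(W[...,2]>.007)&(W[...,2]<.015)&(abs(bq[...,0])<.13)&(abs(bq[...,1])<.075)]; print("base x",pc(bb[:,0]),"y",pc(bb[:,1]))
E
```

```text
wood
S front x [-5.6 -4.6 -1.7  2.   3.1] slopes y,z [-0.    -0.016]
S top z [70.1 71.  80.8 89.3 89.8]
S y [-54.2 -49.2   1.8  51.5  54.6]
lip/ledge profile [(6, [-32.0, -1.0, 0.0]), (10, [-33.0, -28.0, -0.0]), (14, [-35.0, -28.0, 0.0]), (18, [-38.0, -36.0, -27.0]), (22, [-40.0, -37.0, -35.0]), (26, [-43.0, -39.0, -37.0]), (30, [-45.0, -42.0, -37.0]), (34, [-42.0, 2.0, 11.0]), (38, [-5.0, 4.0, 11.0]), (42, [2.0, 4.0, 9.0])]
lip y [-61.4 -54.6   2.9  57.7  60.9]
base x [-99.7 -93.8  22.3  45.8  47.7] y [-56.2 -46.3  34.3  58.2  60.4]
T front x [-1.7 -0.9  1.2  3.   3.6] slopes y,z [0.011 0.027]
T top z [81.4 82.3 85.8 90.8 90.9]
T y [-51.6 -45.5   1.8  49.1  55.2]
lip/ledge profile [(6, [-9.0, -3.0, 1.0]), (10, [-6.0, -3.0, 0.0]), (14, [-8.0, -3.0, 2.0]), (18, [-7.0, -3.0, 2.0]), (22, [-8.0, -3.0, 1.0]), (26, [-43.0, -5.0, -1.0]), (30, [-44.0, -7.0, 3.0]), (34, [-46.0, -40.0, 4.0]), (38, [-13.0, 4.0, 12.0]), (42, [-32.0, 2.0, 13.0])]
lip y [-58.7 -54.7   5.7  57.2  60.8]
base x [-117.3  -96.8  -69.1   47.5   93.6] y [-57.5 -53.5   9.2  58.5  61.6]
book
S front x [20.8 21.4 23.2 25.  25.5] slopes y,z [-0.001 -0.005]
S top z [131.3 136.9 146.3 148.  148.5]
S y [-58.4 -51.5   7.8  53.2  58.5]
lip/ledge profile [(18, [-36.0, -35.0, -34.0]), (22, [-37.0, 8.0, 27.0]), (26, [-38.0, -1.0, 25.0]), (30, [-41.0, -39.0, -36.0]), (34, [-43.0, -39.0, 8.0]), (38, [-41.0, -0.0, 10.0])]
lip y [-56.2 -49.9   8.   61.8  66.4]
base x [-99.  -95.2 -13.3  46.8  48.4] y [-51.7 -40.6  42.2  63.   64.7]
T front x [24.5 24.7 25.6 26.6 27.1] slopes y,z [-0.001 -0.007]
T top z [139.5 140.7 145.7 149.9 151.6]
T y [-58.3 -53.9  -1.8  47.3  52.6]
lip/ledge profile [(26, [-7.0, 6.0, 24.0]), (30, [-10.0, -5.0, 0.0]), (34, [-41.0, -5.0, 4.0]), (38, [-41.0, 4.0, 11.0]), (42, [-46.0, 1.0, 10.0])]
lip y [-53.1 -48.3   5.9  62.2  65.7]
base x [-107.   -97.1  -66.7   50.6  122. ] y [-61.9 -49.9   6.6  62.4  66.3]
```

```bash
cat >> h.py <<'E'
WOOD=(np.array([.5297,-.331,.034]),axes(6.8,.45)); BLACK=(np.array([.6334,.011,.0355]),axes(-18.4,.34))
BOOK=(np.array([.632,.0067,.0355])+.012*axes(-18.4,.34).as_matrix()[:,0],axes(-18.4,.34))
def tool(frame,loc):   # tool pose with TCP at local mm point, tool x,y,z = obj y, x, -z
    o,r=frame; M=r.as_matrix(); return o+M@(np.array(loc)/1000), R.from_matrix(np.c_[M[:,1],M[:,0],-M[:,2]])
def cmd():
    s=robot.sense(); q=s['ee_rot']; return s['tool_pos'],R.from_quat([q[1],q[2],q[3],q[0]])
def plan(p,r,wps):
    for P,Q in wps:
        d=r.inv().apply(P-p)/.1; w=(r.inv()*Q).as_rotvec()/np.pi; d=d.round(2); w=w.round(3)
        p=p+r.apply(d*.1); r=r*R.from_rotvec(w*np.pi)
        print(*d,*w,"->",p.round(3),"turn",np.degrees(np.linalg.norm(w)*np.pi).round(), "" if abs(d).max()<=1 else "TOO FAR")
    return p,r
E
python3 - <<'E'
from h import *
p,r=cmd(); P,Q=tool(BOOK,(0,0,225)); G,_=tool(BOOK,(0,0,112)); print(P,G)
from scipy.spatial.transform import Slerp
w=[np.array(a) for a in [(.19,-.55,.31),(.25,-.48,.37),(.33,-.42,.40),(.41,-.35,.40),(.48,-.27,.40),(.53,-.19,.39),(.56,-.11,.36),(.575,-.04,.30)]]
s=Slerp([0,2],R.concatenate([r,Q]))
plan(p,r,[(w[0],s(1)),(w[1],Q)]+[(x,Q) for x in w[2:]]+[(P,Q),(tool(BOOK,(0,0,165))[0],Q),(G,Q)])
E
```

```text
[0.57153616 0.02681364 0.25162164] [0.60729364 0.01491871 0.14509037]
0.61 -0.46 -0.79 -0.049 0.028 -0.161 -> [ 0.19 -0.55  0.31] turn 31.0 
0.94 -0.02 -0.57 -0.05 0.027 -0.161 -> [ 0.25 -0.48  0.37] turn 31.0 
0.82 0.64 -0.09 0.0 0.0 -0.0 -> [ 0.33 -0.42  0.4 ] turn 0.0 
0.92 0.5 0.18 0.0 0.0 -0.0 -> [ 0.41 -0.35  0.4 ] turn 0.0 
0.98 0.39 0.14 0.0 0.0 -0.0 -> [ 0.48 -0.27  0.4 ] turn 0.0 
0.92 0.18 0.16 0.0 0.0 -0.0 -> [ 0.53 -0.19  0.39] turn 0.0 
0.85 -0.07 0.3 0.0 0.0 -0.0 -> [ 0.56 -0.11  0.36] turn 0.0 
0.71 -0.28 0.54 0.0 0.0 -0.0 -> [ 0.575 -0.04   0.3  ] turn 0.0 
0.63 -0.39 0.37 0.0 0.0 -0.0 -> [0.572 0.027 0.252] turn 0.0 
-0.0 -0.0 0.6 0.0 0.0 -0.0 -> [0.591 0.021 0.195] turn 0.0 
-0.0 -0.0 0.53 0.0 0.0 -0.0 -> [0.608 0.015 0.145] turn 0.0
```

>>> {"api": "send_rows", "payload": {
  "targets": [0.3,-0.23,-0.4,-0.025,0.014,-0.08,1,0.61,-0.46,-0.79,-0.049,0.028,-0.161,1,0.61,-0.46,-0.79,-0.049,0.028,-0.161,1,0.61,-0.46,-0.79,-0.049,0.028,-0.161,1,0.61,-0.46,-0.79,-0.049,0.028,-0.161,1,0.61,-0.46,-0.79,-0.049,0.028,-0.161,1,0.61,-0.46,-0.79,-0.049,0.028,-0.161,1,0.61,-0.46,-0.79,-0.049,0.028,-0.161,1],
  "newtons": 40
}}

```text
t: 0.77
tool_pos: [0.1901, -0.5504, 0.3099]
ee_rot: [0.07, 0.93, 0.357, 0.052]
force: [-0.0, -0.7, -0.6]
opening: 0.997
grasp_force: 0.0
```

>>> {"api": "send_rows", "payload": {
  "targets": [0.3,0,-0.2,-0.025,0.014,-0.08,1,0.94,-0.02,-0.57,-0.05,0.027,-0.161,1,0.94,-0.02,-0.57,-0.05,0.027,-0.161,1,0.94,-0.02,-0.57,-0.05,0.027,-0.161,1,0.94,-0.02,-0.57,-0.05,0.027,-0.161,1,0.94,-0.02,-0.57,-0.05,0.027,-0.161,1,0.94,-0.02,-0.57,-0.05,0.027,-0.161,1,0.94,-0.02,-0.57,-0.05,0.027,-0.161,1]
}}

```text
t: 1.43
tool_pos: [0.2499, -0.4805, 0.37]
ee_rot: [0.138, 0.8, 0.575, 0.099]
force: [-0.6, 0.8, 0.3]
opening: 1.0
grasp_force: 0.0
```

>>> {"api": "send_rows", "payload": {
  "targets": [0.3,0.2,0,0,0,0,1,0.82,0.64,-0.09,0,0,0,1,0.82,0.64,-0.09,0,0,0,1,0.82,0.64,-0.09,0,0,0,1,0.82,0.64,-0.09,0,0,0,1,0.82,0.64,-0.09,0,0,0,1,0.82,0.64,-0.09,0,0,0,1,0.82,0.64,-0.09,0,0,0,1]
}}

```text
t: 2.1
tool_pos: [0.3295, -0.4211, 0.3996]
ee_rot: [0.138, 0.8, 0.576, 0.099]
force: [0.1, -0.5, 0.8]
opening: 0.998
grasp_force: 0.0
```

Tracking is accurate, so I'll continue along the plan.

>>> {"api": "send_rows", "payload": {
  "targets": [0.4,0.2,0.08,0,0,0,1,0.92,0.5,0.18,0,0,0,1,0.92,0.5,0.18,0,0,0,1,0.92,0.5,0.18,0,0,0,1,0.92,0.5,0.18,0,0,0,1,0.92,0.5,0.18,0,0,0,1,0.92,0.5,0.18,0,0,0,1,0.92,0.5,0.18,0,0,0,1]
}}

```text
t: 2.77
tool_pos: [0.409, -0.3509, 0.3998]
ee_rot: [0.138, 0.8, 0.576, 0.099]
force: [-0.1, -0.1, 0.3]
opening: 1.003
grasp_force: 0.0
```

>>> {"api": "send_rows", "payload": {
  "targets": [0.4,0.2,0.06,0,0,0,1,0.98,0.39,0.14,0,0,0,1,0.98,0.39,0.14,0,0,0,1,0.98,0.39,0.14,0,0,0,1,0.98,0.39,0.14,0,0,0,1,0.98,0.39,0.14,0,0,0,1,0.98,0.39,0.14,0,0,0,1,0.98,0.39,0.14,0,0,0,1]
}}

```text
t: 3.43
tool_pos: [0.4794, -0.2711, 0.3997]
ee_rot: [0.138, 0.8, 0.576, 0.099]
force: [0.7, -0.1, -1.0]
opening: 0.996
grasp_force: 0.0
```

>>> {"api": "send_rows", "payload": {
  "targets": [0.4,0.1,0.08,0,0,0,1,0.92,0.18,0.16,0,0,0,1,0.92,0.18,0.16,0,0,0,1,0.92,0.18,0.16,0,0,0,1,0.92,0.18,0.16,0,0,0,1,0.92,0.18,0.16,0,0,0,1,0.92,0.18,0.16,0,0,0,1,0.92,0.18,0.16,0,0,0,1]
}}

```text
t: 4.1
tool_pos: [0.5298, -0.191, 0.3907]
ee_rot: [0.138, 0.8, 0.576, 0.099]
force: [0.1, -0.1, 0.0]
opening: 1.004
grasp_force: 0.0
```

>>> {"api": "send_rows", "payload": {
  "targets": [0.4,-0.04,0.15,0,0,0,1,0.85,-0.07,0.3,0,0,0,1,0.85,-0.07,0.3,0,0,0,1,0.85,-0.07,0.3,0,0,0,1,0.85,-0.07,0.3,0,0,0,1,0.85,-0.07,0.3,0,0,0,1,0.85,-0.07,0.3,0,0,0,1,0.85,-0.07,0.3,0,0,0,1]
}}

```text
t: 4.77
tool_pos: [0.5602, -0.1115, 0.3604]
ee_rot: [0.139, 0.8, 0.576, 0.099]
force: [-0.1, 0.5, 0.0]
opening: 1.002
grasp_force: 0.0
```

>>> {"api": "send_rows", "payload": {
  "targets": [0.3,-0.14,0.2,0,0,0,1,0.71,-0.28,0.54,0,0,0,1,0.71,-0.28,0.54,0,0,0,1,0.71,-0.28,0.54,0,0,0,1,0.71,-0.28,0.54,0,0,0,1,0.71,-0.28,0.54,0,0,0,1,0.71,-0.28,0.54,0,0,0,1,0.71,-0.28,0.54,0,0,0,1]
}}

```text
t: 5.43
tool_pos: [0.5751, -0.0414, 0.3006]
ee_rot: [0.139, 0.8, 0.576, 0.099]
force: [0.9, -0.0, -0.8]
opening: 0.999
grasp_force: 0.0
```

>>> {"api": "send_rows", "payload": {
  "targets": [0.3,-0.2,0.2,0,0,0,1,0.63,-0.39,0.37,0,0,0,1,0.63,-0.39,0.37,0,0,0,1,0.63,-0.39,0.37,0,0,0,1,0.63,-0.39,0.37,0,0,0,1,0.63,-0.39,0.37,0,0,0,1,0.63,-0.39,0.37,0,0,0,1,0.63,-0.39,0.37,0,0,0,1]
}}

```text
t: 6.1
tool_pos: [0.572, 0.0261, 0.2523]
ee_rot: [0.139, 0.8, 0.576, 0.099]
force: [0.0, 0.5, 1.1]
opening: 1.0
grasp_force: 0.0
```

```bash
python3 - <<'E'
from h import *
f,W,c=cam("wrist"); save("pics/w1.png",f); p,r=cmd()
L=r.inv().apply((W.reshape(-1,3)-p)).reshape(W.shape)  # tool frame
m=(W[...,2]>.165)&(L[...,2]>.03)&(L[...,2]<.12)&(abs(L[...,1])<.06)&(abs(L[...,0])<.08)
q=L[m]*1000; print(m.sum(),np.percentile(q,[2,50,98],axis=0).round(1),rect(q/1000))
E
```

```text
3347 [[-54.3 -12.5  76.7]
 [  5.7  -0.9  78.1]
 [ 54.   10.3  80.4]] (array([-1.9, -1.1]), array([ 24. , 113.3]), 90.0)
```

View pics/w1.png

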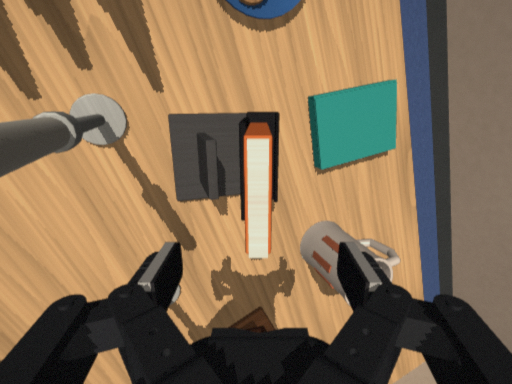

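The wrist view shows the book's top edge at (258,190), centred between the fingers to about 1 mm. Next I descend and grip.

>>> {"api": "send_rows", "payload": {
  "targets": [0,-0.01,0.2,0,0,0,1,0,-0.01,0.4,0,0,0,1,0,-0.01,0.6,0,0,0,1,0,-0.01,0.75,0,0,0,1,0,-0.01,0.85,0,0,0,1,0,-0.01,0.95,0,0,0,1,0,-0.01,1,0,0,0,1,0,-0.01,1,0,0,0,1]
}}

```text
t: 6.82
tool_pos: [0.6027, 0.0164, 0.1563]
ee_rot: [0.138, 0.799, 0.576, 0.099]
force: [0.1, -1.1, 0.3]
opening: 1.0
grasp_force: 0.0
```

>>> {"api": "send_rows", "payload": {
  "targets": [0,0,0.08,0,0,0,1,0,0,0.14,0,0,0,0.6,0,0,0.14,0,0,0,0.3,0,0,0.14,0,0,0,0,0,0,0.14,0,0,0,0,0,0,0.14,0,0,0,0,0,0,0.14,0,0,0,0,0,0,0.14,0,0,0,0],
  "newtons": 50
}}

```text
t: 7.48
tool_pos: [0.6073, 0.0151, 0.1443]
ee_rot: [0.139, 0.799, 0.576, 0.099]
force: [-0.8, 0.5, 3.3]
opening: 0.276
grasp_force: 49.9
```

```bash
python3 - <<'E'
from h import *
from scipy.spatial.transform import Slerp
p,r=cmd(); A,Q=tool(WOOD,(16,0,114+60)); print(A)
M=r.as_matrix()
s=Slerp([0,1],R.concatenate([r,Q]))
a=p-.098*M[:,2]
l=[(a,r)]
pts=[(.585,.0,.31),(.575,-.07,.32),(.56,-.15,.32),(.54,-.23,.31),(.52,-.29,.28)]
l+= [(np.array(x),s(t)) for x,t in zip(pts,(0,.25,.5,.75,1))]
l+=[(tool(WOOD,(16,0,z))[0],Q) for z in (114+60,)]
plan(p,r,l)
E
```

```text
[ 0.4688542  -0.33825542  0.19763724]
-0.0 -0.0 -0.98 0.0 0.0 0.0 -> [0.576 0.026 0.237] turn 0.0 
-0.22 0.4 -0.64 0.0 0.0 0.0 -> [ 0.584 -0.     0.31 ] turn 0.0 
-0.69 0.15 -0.05 -0.008 0.014 -0.032 -> [ 0.574 -0.07   0.32 ] turn 6.0 
-0.82 0.03 0.01 -0.009 0.013 -0.033 -> [ 0.56  -0.151  0.32 ] turn 7.0 
-0.81 -0.15 0.04 -0.008 0.014 -0.032 -> [ 0.54 -0.23  0.31] turn 6.0 
-0.6 -0.31 0.19 -0.009 0.013 -0.032 -> [ 0.52 -0.29  0.28] turn 6.0 
-0.42 -0.87 0.49 0.0 0.0 -0.0 -> [ 0.468 -0.338  0.198] turn 0.0
```

>>> {"api": "send_rows", "payload": {
  "targets": [0,0,-0.1,0,0,0,0,0,0,-0.25,0,0,0,0,0,0,-0.4,0,0,0,0,0,0,-0.55,0,0,0,0,0,0,-0.7,0,0,0,0,0,0,-0.85,0,0,0,0,0,0,-0.95,0,0,0,0,0,0,-0.98,0,0,0,0]
}}

```text
t: 8.15
tool_pos: [0.5755, 0.0257, 0.2374]
ee_rot: [0.138, 0.799, 0.576, 0.099]
force: [1.1, 0.2, -3.7]
opening: 0.277
grasp_force: 51.5
```

>>> {"api": "send_rows", "payload": {
  "targets": [-0.02,0.04,-0.06,0,0,0,0,-0.05,0.1,-0.16,0,0,0,0,-0.09,0.16,-0.26,0,0,0,0,-0.13,0.23,-0.37,0,0,0,0,-0.16,0.3,-0.48,0,0,0,0,-0.2,0.36,-0.57,0,0,0,0,-0.22,0.4,-0.63,0,0,0,0,-0.22,0.4,-0.64,0,0,0,0]
}}

```text
t: 8.82
tool_pos: [0.5849, -0.001, 0.3106]
ee_rot: [0.139, 0.799, 0.576, 0.099]
force: [0.1, 0.2, -4.1]
opening: 0.274
grasp_force: 51.4
```

>>> {"api": "send_rows", "payload": {
  "targets": [-0.06,0.01,0,0,0.001,-0.003,0,-0.16,0.03,-0.01,-0.002,0.003,-0.007,0,-0.26,0.06,-0.02,-0.003,0.005,-0.012,0,-0.36,0.08,-0.03,-0.004,0.007,-0.017,0,-0.48,0.1,-0.04,-0.006,0.01,-0.022,0,-0.6,0.13,-0.05,-0.007,0.012,-0.028,0,-0.67,0.15,-0.05,-0.008,0.014,-0.032,0,-0.69,0.15,-0.05,-0.008,0.014,-0.032,0]
}}

```text
t: 9.48
tool_pos: [0.5741, -0.0707, 0.3188]
ee_rot: [0.14, 0.765, 0.617, 0.116]
force: [0.0, 0.0, -3.9]
opening: 0.274
grasp_force: 51.4
```

>>> {"api": "send_rows", "payload": {
  "targets": [-0.08,0,0,-0.001,0.001,-0.003,0,-0.2,0.01,0,-0.002,0.003,-0.008,0,-0.32,0.01,0,-0.003,0.005,-0.013,0,-0.45,0.02,0,-0.005,0.007,-0.018,0,-0.58,0.02,0.01,-0.006,0.009,-0.023,0,-0.7,0.03,0.01,-0.008,0.011,-0.028,0,-0.8,0.03,0.01,-0.009,0.013,-0.033,0,-0.82,0.03,0.01,-0.009,0.013,-0.033,0]
}}

```text
t: 10.15
tool_pos: [0.5598, -0.1514, 0.3185]
ee_rot: [0.144, 0.728, 0.657, 0.133]
force: [-0.1, 1.7, -3.1]
opening: 0.27
grasp_force: 51.4
```

>>> {"api": "send_rows", "payload": {
  "targets": [-0.08,-0.02,0,-0.001,0.001,-0.003,0,-0.2,-0.04,0.01,-0.002,0.003,-0.008,0,-0.32,-0.06,0.01,-0.003,0.005,-0.013,0,-0.45,-0.08,0.02,-0.004,0.007,-0.018,0,-0.58,-0.1,0.03,-0.006,0.01,-0.023,0,-0.7,-0.13,0.03,-0.007,0.012,-0.028,0,-0.79,-0.15,0.04,-0.008,0.014,-0.032,0,-0.81,-0.15,0.04,-0.008,0.014,-0.032,0]
}}

```text
t: 10.82
tool_pos: [0.5396, -0.2304, 0.3086]
ee_rot: [0.145, 0.689, 0.694, 0.15]
force: [-0.4, 0.4, -4.2]
opening: 0.273
grasp_force: 51.4
```

>>> {"api": "send_rows", "payload": {
  "targets": [-0.06,-0.03,0.02,-0.001,0.001,-0.003,0,-0.15,-0.08,0.05,-0.002,0.003,-0.008,0,-0.24,-0.12,0.07,-0.003,0.005,-0.013,0,-0.33,-0.17,0.1,-0.005,0.007,-0.018,0,-0.42,-0.22,0.13,-0.006,0.009,-0.023,0,-0.52,-0.27,0.16,-0.008,0.011,-0.028,0,-0.59,-0.31,0.19,-0.009,0.013,-0.032,0,-0.6,-0.31,0.19,-0.009,0.013,-0.032,0]
}}

```text
t: 11.48
tool_pos: [0.5197, -0.29, 0.278]
ee_rot: [0.147, 0.648, 0.728, 0.166]
force: [-0.5, 0.4, -3.8]
opening: 0.271
grasp_force: 51.4
```

>>> {"api": "send_rows", "payload": {
  "targets": [-0.04,-0.08,0.05,0,0,0,0,-0.1,-0.2,0.11,0,0,0,0,-0.16,-0.34,0.19,0,0,0,0,-0.23,-0.48,0.27,0,0,0,0,-0.3,-0.62,0.35,0,0,0,0,-0.36,-0.75,0.42,0,0,0,0,-0.41,-0.85,0.48,0,0,0,0,-0.42,-0.87,0.49,0,0,0,0]
}}

```text
t: 12.15
tool_pos: [0.4678, -0.338, 0.1959]
ee_rot: [0.147, 0.648, 0.728, 0.167]
force: [-0.0, 0.3, -3.1]
opening: 0.273
grasp_force: 51.5
```

```bash
cat > chk.py <<'E'
from h import *
import sys
nm,X,Hh,th=sys.argv[1],*map(float,sys.argv[2:5])   # frame, guessed local x of object centre, height, thickness (mm)
o,r=dict(WOOD=WOOD,BLACK=BLACK)[nm]; zt=float(sys.argv[5]); M=r.as_matrix()
pc=lambda a:np.round(np.percentile(a,[2,50,98]),1) if len(a)>5 else None
f,W,c=cam("scene"); S=(f,W); save("pics/%s.png"%sys.argv[6],cv2.resize(f[100:300,150:400],None,fx=2.4,fy=2.4))
for n,W in(("S",W),("T",cam("top")[1])):
    L=(W-o)@M*1000
    q=L[(abs(L[...,0]-X-th/2)<12)&(abs(L[...,1])<40)&(L[...,2]>25)&(L[...,2]<90)]
    if len(q)>30:
        b=plane(q,tol=1.5)[2]; q=q[b]; s=np.linalg.lstsq(np.c_[q[:,1:],np.ones(len(q))],q[:,0],rcond=None)[0]
        print(n,"front face x at z=0:",s[2].round(1),"slopes y,z",s[:2].round(3),b.sum())
    q=L[(abs(L[...,0]-X)<th/2+8)&(abs(L[...,1])<85)&(L[...,2]>50)&(L[...,2]<Hh+zt+15)]
    print(n,"y",pc(q[q[:,2]<95][:,1]),"y rows hi",pc(q[q[:,2]>100][:,1])); q=q[(abs(q[:,1])>20)&(abs(q[:,1])<45)&(q[:,2]>Hh-40)]
    print("  top z (expect",Hh+zt,")",[np.percentile(q[q[:,1]*k>0][:,2],[90,98]).round(1) for k in(-1,1) if (q[:,1]*k>0).sum()>5])
print(robot.sense()['tool_pos'],((robot.sense()['tool_pos']-o)@M*1000).round(1))
E
python3 chk.py WOOD 16 150 24 60 c2
```

```text
S front face x at z=0: 25.1 slopes y,z [-0.01   0.009] 111
S y [-56.7   7.3  54.2] y rows hi [-56.3   9.5  54.1]
  top z (expect 210.0 ) [array([200.6, 207.5]), array([207.3, 209.4])]
T front face x at z=0: 25.8 slopes y,z [-0.001  0.035] 66
T y [-54.3   8.3  54.8] y rows hi [-57.   17.1  54.6]
  top z (expect 210.0 ) [array([208.6, 210.5]), array([208.6, 211.8])]
[ 0.46854009 -0.33794401  0.19722826] [ 15.6   0.3 173.8]
```

>>> {"api": "send_rows", "payload": {
  "targets": [0,0,0.1,0,0,0,0,0,0,0.2,0,0,0,0,0,0,0.3,0,0,0,0,0,0,0.38,0,0,0,0,0,0,0.46,0,0,0,0,0,0,0.51,0,0,0,0,0,0,0.54,0,0,0,0,0,0,0.55,0,0,0,0]
}}

```text
t: 12.92
tool_pos: [0.4922, -0.3354, 0.1471]
ee_rot: [0.148, 0.648, 0.729, 0.167]
force: [-0.4, -0.2, -2.5]
opening: 0.273
grasp_force: 51.6
```

>>> {"api": "send_rows", "payload": {
  "targets": [0,0,0.01,0,0,0,0,0,0,0.015,0,0,0,0,0,0,0.02,0,0,0,0,0,0,0.025,0,0,0,0,0,0,0.03,0,0,0,0,0,0,0.03,0,0,0,0,0,0,0.03,0,0,0,0,0,0,0.03,0,0,0,0]
}}

```text
t: 13.58
tool_pos: [0.4933, -0.3355, 0.1451]
ee_rot: [0.149, 0.648, 0.729, 0.167]
force: [-0.3, -0.0, -3.9]
opening: 0.276
grasp_force: 51.6
```

>>> {"api": "send_rows", "payload": {
  "targets": [0,-0.01,0.01,0,0,0,0,0,-0.01,0.01,0,0,0,0,0,-0.015,0.015,0,0,0,0,0,-0.015,0.02,0,0,0,0,0,-0.02,0.02,0,0,0,0,0,-0.02,0.025,0,0,0,0,0,-0.02,0.025,0,0,0,0,0,-0.02,0.025,0,0,0,0]
}}

```text
t: 14.25
tool_pos: [0.4926, -0.3355, 0.1419]
ee_rot: [0.148, 0.648, 0.729, 0.167]
force: [0.2, -0.7, -2.2]
opening: 0.271
grasp_force: 51.5
```

```bash
python3 chk.py WOOD 14 150 24 0 c3
```

```text
S front face x at z=0: 23.7 slopes y,z [-0.011  0.017] 221
S y [-56.7   7.1  54. ] y rows hi [-56.6  10.4  53.8]
  top z (expect 150.0 ) [array([146.9, 149. ]), array([149.7, 150.7])]
T front face x at z=0: 27.4 slopes y,z [-0.007 -0.   ] 113
T y [-54.1  14.3  54.8] y rows hi [-56.7  20.4  54.3]
  top z (expect 150.0 ) [array([149.4, 151.8]), array([150.2, 152.1])]
[ 0.49260453 -0.3355256   0.14194846] [ 1.330e+01 -1.000e-01  1.135e+02]
```

>>> {"api": "send_rows", "payload": {
  "targets": [0,-0.005,0.01,0,0,0,0,0,-0.01,0.015,0,0,0,0,0,-0.01,0.02,0,0,0,0,0,-0.01,0.02,0,0,0,0,0,-0.01,0.02,0,0,0,0,0,-0.01,0.02,0,0,0,0,0,-0.01,0.02,0,0,0,0,0,-0.01,0.02,0,0,0,0]
}}

```text
t: 15.02
tool_pos: [0.4926, -0.3355, 0.1414]
ee_rot: [0.149, 0.647, 0.729, 0.167]
force: [-10.2, 3.8, 16.6]
opening: 0.275
grasp_force: 54.7
```

Contact with the ledge: +16.6 N. I release with a slight back-off, then open fully.

>>> {"api": "send_rows", "payload": {
  "targets": [0,0,-0.01,0,0,0,0,0,0,-0.01,0,0,0,0.35,0,0,-0.01,0,0,0,0.5,0,0,-0.01,0,0,0,0.7,0,0,-0.01,0,0,0,0.9,0,0,-0.01,0,0,0,0.9,0,0,-0.01,0,0,0,0.9,0,0,-0.01,0,0,0,0.9]
}}

```text
t: 15.68
tool_pos: [0.4922, -0.3356, 0.1405]
ee_rot: [0.148, 0.648, 0.729, 0.167]
force: [-1.0, 1.1, 0.3]
opening: 0.903
grasp_force: 0.0
```

>>> {"api": "send_rows", "payload": {
  "targets": [0,0,-0.1,0,0,0,0.9,0,0,-0.25,0,0,0,0.9,0,0,-0.4,0,0,0,0.9,0,0,-0.6,0,0,0,0.9,0,0,-0.8,0,0,0,0.9,0,0,-0.98,0,0,0,0.9,0,0,-0.98,0,0,0,0.9,0,0,-0.98,0,0,0,0.9]
}}

```text
t: 16.35
tool_pos: [0.4495, -0.3408, 0.2298]
ee_rot: [0.149, 0.648, 0.728, 0.166]
force: [-1.1, -0.5, -1.2]
opening: 0.903
grasp_force: 0.0
```

```bash
python3 chk.py WOOD 12 150 24 0 c4
```

```text
S front face x at z=0: 24.6 slopes y,z [ 0.011 -0.024] 239
S y [-56.1   6.6  54.7] y rows hi [-56.3   3.5  53.7]
  top z (expect 150.0 ) [array([149.6, 150.1]), array([149.5, 150.5])]
T front face x at z=0: 26.0 slopes y,z [-0.005 -0.005] 126
T y [-55.6   2.3  54.5] y rows hi [-53.6  16.2  54.1]
  top z (expect 150.0 ) [array([129.2, 130.3]), array([149.3, 151.4])]
[ 0.44969638 -0.34030438  0.22835787] [1.2e+01 2.0e-01 2.1e+02]
```

View pics/c4.png

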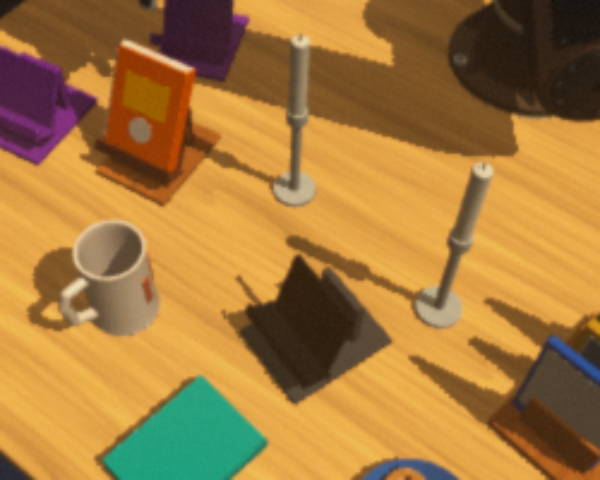

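The enlarged view shows the book seated on the wooden stand, front outwards, at (150,110), and the black stand now empty at (315,325). I'll refine the black seat and plan the reader grasp.

```bash
cat >> h.py <<'E'
READER=(np.array([.5525,.310,.012]),axes(-10.1,0))
E
python3 - <<'E'
from h import *
from scipy.spatial.transform import Slerp
pc=lambda a:np.round(np.percentile(a,[1,5,50,95,99]),1) if len(a) else None
o,r=BLACK;M=r.as_matrix()
for n in("scene","top"):
    W=cam(n)[1]; L=(W-o)@M*1000; m=(abs(L[...,1])<75)&(L[...,0]>-40)&(L[...,0]<55)&(L[...,2]<110)&(W[...,2]>.006); q=L[m]
    f=q[(abs(q[:,0])<8)&(q[:,2]>15)&(q[:,2]<82)&(abs(q[:,1])<45)]; b=plane(f,tol=1.5)[2]; f=f[b]
    s=np.linalg.lstsq(np.c_[f[:,1:],np.ones(len(f))],f[:,0],rcond=None)[0]; print(n,"rest x0",s.round(3),len(f))
    t=q[(q[:,0]>-8)&(q[:,0]<3)&(q[:,2]>60)]; print("top z",pc(t[:,2]),"y",pc(t[:,1]))
    k=q[(q[:,0]>6)&(q[:,0]<28)&(abs(q[:,1])<45)&(abs(q[:,2])<12)]; print("ledge",pc(k[:,2]))
    k=q[(abs(q[:,0]-38)<4)&(abs(q[:,2]-6)<8)]; print("lip y",pc(k[:,1]),"z",pc(k[:,2]))
p,r=cmd(); A,Q=tool(READER,(0,0,230)); print(A)
s=Slerp([0,5],R.concatenate([r,Q]))
pts=[(.46,-.32,.32),(.49,-.25,.38),(.51,-.16,.39),(.53,-.07,.39),(.55,.02,.39),(.56,.11,.38),(.565,.19,.36),(.56,.26,.31)]
plan(p,r,[(np.array(x),s(min(5,i))) for i,x in enumerate(pts)]+[(A,Q)])
E
```

```text
scene rest x0 [-0.003 -0.002 -0.764] 373
top z [60.8 62.  76.8 87.5 88.6] y [-52.9 -46.9   4.4  52.7  55. ]
ledge [-6.8 -5.4 -3.  -1.3 -0.3]
lip y [-58.9 -53.8   1.7  58.6  61.1] z [-1.6 -1.1  6.1  9.9 10.8]
top rest x0 [ 0.003 -0.007  1.977] 88
top z [60.8 61.3 83.5 90.3 92. ] y [-52.1 -47.3   1.   49.9  54.3]
ledge [-10.8  -9.6  -4.3   0.7   2.4]
lip y [-58.  -53.1  -3.3  57.8  61.1] z [-1.7 -1.2  5.5 12.  13. ]
[0.5525 0.31   0.242 ]
0.19 0.51 -0.77 0.0 0.0 0.0 -> [ 0.46  -0.32   0.319] turn 0.0 
0.66 0.61 -0.38 0.028 -0.004 0.018 -> [ 0.49 -0.25  0.38] turn 6.0 
0.89 0.26 0.01 0.029 -0.005 0.019 -> [ 0.51 -0.16  0.39] turn 6.0 
0.9 0.19 0.06 0.028 -0.004 0.018 -> [ 0.53 -0.07  0.39] turn 6.0 
0.91 0.15 0.04 0.029 -0.004 0.018 -> [0.55 0.02 0.39] turn 6.0 
0.9 -0.02 0.11 0.028 -0.004 0.019 -> [0.56 0.11 0.38] turn 6.0 
0.8 -0.09 0.2 0.0 -0.0 -0.0 -> [0.565 0.19  0.36 ] turn 0.0 
0.68 -0.17 0.5 0.0 -0.0 -0.0 -> [0.56 0.26 0.31] turn 0.0 
0.48 -0.16 0.68 0.0 -0.0 -0.0 -> [0.553 0.31  0.242] turn 0.0
```

>>> {"api": "send_rows", "payload": {
  "targets": [0.1,0.25,-0.4,0,0,0,0.9,0.19,0.51,-0.77,0,0,0,0.9,0.19,0.51,-0.77,0,0,0,0.9,0.19,0.51,-0.77,0,0,0,0.9,0.19,0.51,-0.77,0,0,0,0.9,0.19,0.51,-0.77,0,0,0,0.9,0.19,0.51,-0.77,0,0,0,0.9,0.19,0.51,-0.77,0,0,0,0.9]
}}

```text
t: 17.22
tool_pos: [0.4596, -0.3202, 0.3189]
ee_rot: [0.147, 0.648, 0.728, 0.167]
force: [0.4, 0.2, 0.1]
opening: 0.9
grasp_force: 0.0
```

>>> {"api": "send_rows", "payload": {
  "targets": [0.3,0.3,-0.19,0.014,-0.002,0.009,0.8,0.66,0.61,-0.38,0.028,-0.004,0.018,0.7,0.66,0.61,-0.38,0.028,-0.004,0.018,0.6,0.66,0.61,-0.38,0.028,-0.004,0.018,0.6,0.66,0.61,-0.38,0.028,-0.004,0.018,0.6,0.66,0.61,-0.38,0.028,-0.004,0.018,0.6,0.66,0.61,-0.38,0.028,-0.004,0.018,0.6,0.66,0.61,-0.38,0.028,-0.004,0.018,0.6]
}}

```text
t: 17.88
tool_pos: [0.4898, -0.251, 0.38]
ee_rot: [0.119, 0.675, 0.715, 0.134]
force: [0.3, 0.2, 0.3]
opening: 0.598
grasp_force: 0.0
```

>>> {"api": "send_rows", "payload": {
  "targets": [0.4,0.13,0.01,0.015,-0.002,0.009,0.6,0.89,0.26,0.01,0.029,-0.005,0.019,0.6,0.89,0.26,0.01,0.029,-0.005,0.019,0.6,0.89,0.26,0.01,0.029,-0.005,0.019,0.6,0.89,0.26,0.01,0.029,-0.005,0.019,0.6,0.89,0.26,0.01,0.029,-0.005,0.019,0.6,0.89,0.26,0.01,0.029,-0.005,0.019,0.6,0.89,0.26,0.01,0.029,-0.005,0.019,0.6]
}}

```text
t: 18.55
tool_pos: [0.5092, -0.161, 0.3899]
ee_rot: [0.09, 0.702, 0.699, 0.1]
force: [-0.4, -0.1, 0.2]
opening: 0.6
grasp_force: 0.0
```

>>> {"api": "send_rows", "payload": {
  "targets": [0.4,0.1,0.03,0.014,-0.002,0.009,0.6,0.9,0.19,0.06,0.028,-0.004,0.018,0.6,0.9,0.19,0.06,0.028,-0.004,0.018,0.6,0.9,0.19,0.06,0.028,-0.004,0.018,0.6,0.9,0.19,0.06,0.028,-0.004,0.018,0.6,0.9,0.19,0.06,0.028,-0.004,0.018,0.6,0.9,0.19,0.06,0.028,-0.004,0.018,0.6,0.9,0.19,0.06,0.028,-0.004,0.018,0.6]
}}

```text
t: 19.22
tool_pos: [0.5293, -0.071, 0.3908]
ee_rot: [0.061, 0.726, 0.682, 0.067]
force: [0.6, 0.2, 0.1]
opening: 0.6
grasp_force: 0.0
```

>>> {"api": "send_rows", "payload": {
  "targets": [0.4,0.07,0.02,0.014,-0.002,0.009,0.6,0.91,0.15,0.04,0.029,-0.004,0.018,0.6,0.91,0.15,0.04,0.029,-0.004,0.018,0.6,0.91,0.15,0.04,0.029,-0.004,0.018,0.6,0.91,0.15,0.04,0.029,-0.004,0.018,0.6,0.91,0.15,0.04,0.029,-0.004,0.018,0.6,0.91,0.15,0.04,0.029,-0.004,0.018,0.6,0.91,0.15,0.04,0.029,-0.004,0.018,0.6]
}}

```text
t: 19.88
tool_pos: [0.5501, 0.019, 0.3911]
ee_rot: [0.03, 0.747, 0.663, 0.033]
force: [-0.3, -0.1, -0.0]
opening: 0.599
grasp_force: 0.0
```

>>> {"api": "send_rows", "payload": {
  "targets": [0.4,-0.01,0.05,0.014,-0.002,0.009,0.6,0.9,-0.02,0.11,0.028,-0.004,0.019,0.6,0.9,-0.02,0.11,0.028,-0.004,0.019,0.6,0.9,-0.02,0.11,0.028,-0.004,0.019,0.6,0.9,-0.02,0.11,0.028,-0.004,0.019,0.6,0.9,-0.02,0.11,0.028,-0.004,0.019,0.6,0.9,-0.02,0.11,0.028,-0.004,0.019,0.6,0.9,-0.02,0.11,0.028,-0.004,0.019,0.6]
}}

```text
t: 20.55
tool_pos: [0.5598, 0.1086, 0.381]
ee_rot: [0.001, 0.767, 0.641, 0.001]
force: [0.3, 0.4, -0.2]
opening: 0.602
grasp_force: 0.0
```

>>> {"api": "send_rows", "payload": {
  "targets": [0.4,-0.04,0.1,0,0,0,0.6,0.8,-0.09,0.2,0,0,0,0.6,0.8,-0.09,0.2,0,0,0,0.6,0.8,-0.09,0.2,0,0,0,0.6,0.8,-0.09,0.2,0,0,0,0.6,0.8,-0.09,0.2,0,0,0,0.6,0.8,-0.09,0.2,0,0,0,0.6,0.8,-0.09,0.2,0,0,0,0.6]
}}

```text
t: 21.22
tool_pos: [0.5652, 0.189, 0.3611]
ee_rot: [0.001, 0.767, 0.641, 0.001]
force: [0.7, 0.7, 0.4]
opening: 0.6
grasp_force: 0.0
```

>>> {"api": "send_rows", "payload": {
  "targets": [0.3,-0.08,0.2,0,0,0,0.6,0.68,-0.17,0.5,0,0,0,0.6,0.68,-0.17,0.5,0,0,0,0.6,0.68,-0.17,0.5,0,0,0,0.6,0.68,-0.17,0.5,0,0,0,0.6,0.68,-0.17,0.5,0,0,0,0.6,0.68,-0.17,0.5,0,0,0,0.6,0.68,-0.17,0.5,0,0,0,0.6]
}}

```text
t: 21.88
tool_pos: [0.5608, 0.259, 0.3116]
ee_rot: [0.001, 0.767, 0.641, 0.001]
force: [0.3, 0.2, -0.4]
opening: 0.603
grasp_force: 0.0
```

>>> {"api": "send_rows", "payload": {
  "targets": [0.2,-0.08,0.3,0,0,0,0.6,0.48,-0.16,0.68,0,0,0,0.6,0.48,-0.16,0.68,0,0,0,0.6,0.48,-0.16,0.68,0,0,0,0.6,0.48,-0.16,0.68,0,0,0,0.6,0.48,-0.16,0.68,0,0,0,0.6,0.48,-0.16,0.68,0,0,0,0.6,0.48,-0.16,0.68,0,0,0,0.6]
}}

```text
t: 22.55
tool_pos: [0.5536, 0.3093, 0.2439]
ee_rot: [0.001, 0.767, 0.642, 0.001]
force: [0.5, -0.6, 0.7]
opening: 0.601
grasp_force: 0.0
```

```bash
python3 - <<'E'
from h import *
f,W,c=cam("wrist"); save("pics/w2.png",f); p,r=cmd(); H=hsv(f)
L=r.inv().apply((W.reshape(-1,3)-p)).reshape(W.shape)
m=(W[...,2]>.160)&(L[...,2]>.03)&(L[...,2]<.12)&(abs(L[...,1])<.03)&(abs(L[...,0])<.08)
q=L[m]*1000; print(m.sum(),np.percentile(q,[2,50,98],axis=0).round(1),rect(q/1000),p)
E
```

```text
1789 [[-50.   -7.8  69.8]
 [  7.4  -1.8  71.3]
 [ 54.    4.3  79.4]] (array([ 0.9, -1.9]), array([ 12.3, 108.7]), 89.6) [0.55352238 0.30942117 0.24361143]
```

View pics/w2.png

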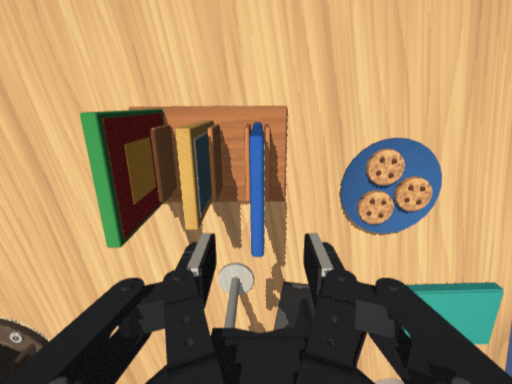

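The wrist view shows the blue reader edge at (258,190), between the fingers and 1.8 mm off centre. I correct that, descend and grip.

>>> {"api": "send_rows", "payload": {
  "targets": [0.01,-0.02,0.2,0,0,0,0.6,0.01,-0.02,0.4,0,0,0,0.6,0.01,-0.02,0.6,0,0,0,0.6,0.01,-0.02,0.75,0,0,0,0.6,0.01,-0.02,0.85,0,0,0,0.6,0.01,-0.02,0.95,0,0,0,0.6,0.01,-0.02,1,0,0,0,0.6,0.01,-0.02,1,0,0,0,0.6]
}}

```text
t: 23.27
tool_pos: [0.5513, 0.3111, 0.1419]
ee_rot: [0.0, 0.767, 0.642, -0.0]
force: [-0.1, -0.4, -0.2]
opening: 0.598
grasp_force: 0.0
```

>>> {"api": "send_rows", "payload": {
  "targets": [0,0,0.05,0,0,0,0.6,0,0,0.07,0,0,0,0.4,0,0,0.07,0,0,0,0.2,0,0,0.07,0,0,0,0,0,0,0.07,0,0,0,0,0,0,0.07,0,0,0,0,0,0,0.07,0,0,0,0,0,0,0.07,0,0,0,0],
  "newtons": 50
}}

```text
t: 23.93
tool_pos: [0.5516, 0.3113, 0.1359]
ee_rot: [0.001, 0.767, 0.642, 0.001]
force: [0.2, -0.2, 2.8]
opening: 0.131
grasp_force: 49.8
```

>>> {"api": "send_rows", "payload": {
  "targets": [0,0,-0.08,0,0,0,0,0,0,-0.2,0,0,0,0,0,0,-0.35,0,0,0,0,0,0,-0.5,0,0,0,0,0,0,-0.65,0,0,0,0,0,0,-0.8,0,0,0,0,0,0,-0.95,0,0,0,0,0,0,-1,0,0,0,0]
}}

```text
t: 24.6
tool_pos: [0.5518, 0.3115, 0.2386]
ee_rot: [0.001, 0.767, 0.642, 0.002]
force: [0.3, 1.0, -2.8]
opening: 0.131
grasp_force: 49.0
```

```bash
python3 - <<'E'
from h import *
from scipy.spatial.transform import Slerp
p,r=cmd(); A,Q=tool(BLACK,(10,-1,124+60)); print(A,p)
s=Slerp([0,4],R.concatenate([r,Q]))
pts=[(.56,.305,.31),(.575,.25,.335),(.59,.17,.34),(.595,.10,.335),(.595,.05,.29)]
plan(p,r,[(np.array(x),s(i)) for i,x in enumerate(pts)]+[(A,Q)])
E
```

```text
[0.58380535 0.02644407 0.21230173] [0.55175686 0.31149603 0.23857145]
-0.05 0.1 -0.71 0.0 0.0 0.0 -> [0.56  0.305 0.31 ] turn 0.0 
-0.51 0.24 -0.25 -0.027 -0.002 0.011 -> [0.575 0.25  0.335] turn 5.0 
-0.75 0.32 -0.02 -0.026 -0.002 0.012 -> [0.59 0.17 0.34] turn 5.0 
-0.67 0.21 0.09 -0.027 -0.002 0.011 -> [0.595 0.1   0.335] turn 5.0 
-0.48 0.02 0.47 -0.027 -0.002 0.011 -> [0.595 0.05  0.29 ] turn 5.0 
-0.26 -0.29 0.72 0.0 -0.0 0.0 -> [0.584 0.026 0.212] turn 0.0
```

>>> {"api": "send_rows", "payload": {
  "targets": [0,0.01,-0.06,0,0,0,0,-0.01,0.03,-0.17,0,0,0,0,-0.02,0.04,-0.29,0,0,0,0,-0.03,0.06,-0.4,0,0,0,0,-0.04,0.07,-0.52,0,0,0,0,-0.05,0.09,-0.63,0,0,0,0,-0.05,0.1,-0.7,0,0,0,0,-0.05,0.1,-0.71,0,0,0,0]
}}

```text
t: 25.27
tool_pos: [0.5608, 0.3046, 0.3081]
ee_rot: [0.001, 0.767, 0.642, 0.001]
force: [-0.3, -0.4, -2.8]
opening: 0.131
grasp_force: 48.9
```

>>> {"api": "send_rows", "payload": {
  "targets": [-0.05,0.02,-0.03,-0.003,0,0.001,0,-0.13,0.06,-0.06,-0.007,0,0.003,0,-0.2,0.1,-0.1,-0.011,-0.001,0.004,0,-0.28,0.13,-0.14,-0.015,-0.001,0.006,0,-0.36,0.17,-0.18,-0.019,-0.001,0.008,0,-0.44,0.21,-0.22,-0.023,-0.002,0.01,0,-0.5,0.24,-0.25,-0.027,-0.002,0.011,0,-0.51,0.24,-0.25,-0.027,-0.002,0.011,0]
}}

```text
t: 25.93
tool_pos: [0.5752, 0.249, 0.3325]
ee_rot: [0.036, 0.777, 0.627, 0.026]
force: [0.5, 0.2, -2.7]
opening: 0.134
grasp_force: 48.9
```

>>> {"api": "send_rows", "payload": {
  "targets": [-0.07,0.03,0,-0.003,0,0.001,0,-0.19,0.08,0,-0.007,0,0.003,0,-0.3,0.13,-0.01,-0.011,-0.001,0.005,0,-0.42,0.18,-0.01,-0.015,-0.001,0.007,0,-0.54,0.23,-0.01,-0.019,-0.001,0.009,0,-0.65,0.28,-0.02,-0.023,-0.002,0.011,0,-0.73,0.32,-0.02,-0.026,-0.002,0.012,0,-0.75,0.32,-0.02,-0.026,-0.002,0.012,0]
}}

```text
t: 26.6
tool_pos: [0.5904, 0.1686, 0.3369]
ee_rot: [0.069, 0.787, 0.611, 0.049]
force: [-0.3, -0.9, -4.4]
opening: 0.135
grasp_force: 48.9
```

>>> {"api": "send_rows", "payload": {
  "targets": [-0.07,0.02,0.01,-0.003,0,0.001,0,-0.17,0.05,0.02,-0.007,0,0.003,0,-0.28,0.09,0.04,-0.011,-0.001,0.004,0,-0.38,0.12,0.05,-0.015,-0.001,0.006,0,-0.48,0.15,0.06,-0.019,-0.001,0.008,0,-0.58,0.18,0.08,-0.023,-0.002,0.01,0,-0.66,0.21,0.09,-0.027,-0.002,0.011,0,-0.67,0.21,0.09,-0.027,-0.002,0.011,0]
}}

```text
t: 27.27
tool_pos: [0.595, 0.0983, 0.3316]
ee_rot: [0.103, 0.794, 0.594, 0.074]
force: [1.0, 0.1, -2.5]
opening: 0.135
grasp_force: 48.8
```

>>> {"api": "send_rows", "payload": {
  "targets": [-0.05,0,0.05,-0.003,0,0.001,0,-0.12,0,0.12,-0.007,0,0.003,0,-0.2,0.01,0.19,-0.011,-0.001,0.004,0,-0.27,0.01,0.27,-0.015,-0.001,0.006,0,-0.35,0.01,0.34,-0.019,-0.001,0.008,0,-0.42,0.02,0.41,-0.023,-0.002,0.01,0,-0.47,0.02,0.46,-0.027,-0.002,0.011,0,-0.48,0.02,0.47,-0.027,-0.002,0.011,0]
}}

```text
t: 27.93
tool_pos: [0.594, 0.0492, 0.2858]
ee_rot: [0.136, 0.799, 0.577, 0.097]
force: [-0.2, 0.5, -2.4]
opening: 0.134
grasp_force: 48.9
```

>>> {"api": "send_rows", "payload": {
  "targets": [-0.03,-0.03,0.07,0,0,0,0,-0.07,-0.08,0.18,0,0,0,0,-0.11,-0.12,0.3,0,0,0,0,-0.15,-0.17,0.42,0,0,0,0,-0.19,-0.22,0.54,0,0,0,0,-0.23,-0.26,0.65,0,0,0,0,-0.26,-0.29,0.71,0,0,0,0,-0.26,-0.29,0.72,0,0,0,0]
}}

```text
t: 28.6
tool_pos: [0.5824, 0.0258, 0.2082]
ee_rot: [0.136, 0.799, 0.577, 0.097]
force: [-0.0, 0.2, -3.0]
opening: 0.13
grasp_force: 48.9
```

```bash
python3 chk.py BLACK 10 160 12 60 c5
```

```text
S front face x at z=0: 10.1 slopes y,z [-0.005  0.035] 162
S y [-55.4   8.3  54.3] y rows hi [-54.7   8.7  50.5]
  top z (expect 220.0 ) [array([191.9, 199.4]), array([214.5, 217.4])]
T y [-56.6 -20.5  49.1] y rows hi [-57.  -33.   50.7]
  top z (expect 220.0 ) [array([215.1, 217.6]), array([206.4, 213.7])]
[0.58335288 0.02602662 0.20964663] [  8.8  -1.5 181.6]
```

>>> {"api": "send_rows", "payload": {
  "targets": [0.02,0.02,0.08,0,0,0,0,0.02,0.02,0.18,0,0,0,0,0.02,0.02,0.28,0,0,0,0,0.02,0.02,0.36,0,0,0,0,0.02,0.02,0.43,0,0,0,0,0.02,0.02,0.47,0,0,0,0,0.02,0.02,0.5,0,0,0,0,0.02,0.02,0.52,0,0,0,0]
}}

```text
t: 29.37
tool_pos: [0.602, 0.0217, 0.1607]
ee_rot: [0.137, 0.799, 0.577, 0.098]
force: [0.3, -0.8, -2.7]
opening: 0.134
grasp_force: 48.9
```

```bash
python3 chk.py BLACK 9 160 12 0 c6
```

```text
S front face x at z=0: 15.4 slopes y,z [-0.01  0.01] 348
S y [-52.4   8.8  53.9] y rows hi [-52.8  16.1  52.8]
  top z (expect 160.0 ) [array([143.2, 145.6]), array([165.2, 166.2])]
T front face x at z=0: 18.7 slopes y,z [0.004 0.002] 41
T y [-54.8 -24.6  51.4] y rows hi [-54.9 -37.8  53.4]
  top z (expect 160.0 ) [array([165.7, 169.3]), array([161.8, 167.7])]
[0.60191368 0.02174678 0.16097124] [ 10.5   0.3 129.4]
```

>>> {"api": "send_rows", "payload": {
  "targets": [0,-0.01,0.01,0,0,0,0,0,-0.01,0.02,0,0,0,0,0,-0.02,0.03,0,0,0,0,0,-0.02,0.035,0,0,0,0,0,-0.025,0.04,0,0,0,0,0,-0.025,0.045,0,0,0,0,0,-0.025,0.05,0,0,0,0,0,-0.025,0.05,0,0,0,0]
}}

```text
t: 30.13
tool_pos: [0.6012, 0.022, 0.1555]
ee_rot: [0.137, 0.799, 0.577, 0.098]
force: [-0.2, -0.1, -3.0]
opening: 0.133
grasp_force: 48.9
```

>>> {"api": "send_rows", "payload": {
  "targets": [0,0,0.005,0,0,0,0,0,0,0.01,0,0,0,0,0,0,0.015,0,0,0,0,0,0,0.02,0,0,0,0,0,0,0.02,0,0,0,0,0,0,0.02,0,0,0,0,0,0,0.02,0,0,0,0,0,0,0.02,0,0,0,0]
}}

```text
t: 30.8
tool_pos: [0.6018, 0.0218, 0.1537]
ee_rot: [0.137, 0.799, 0.577, 0.098]
force: [0.5, -0.2, -3.0]
opening: 0.13
grasp_force: 48.9
```

>>> {"api": "send_rows", "payload": {
  "targets": [0,0,0.005,0,0,0,0,0,0,0.01,0,0,0,0,0,0,0.01,0,0,0,0,0,0,0.015,0,0,0,0,0,0,0.015,0,0,0,0,0,0,0.02,0,0,0,0,0,0,0.02,0,0,0,0,0,0,0.02,0,0,0,0]
}}

```text
t: 31.47
tool_pos: [0.6025, 0.0216, 0.1517]
ee_rot: [0.137, 0.799, 0.577, 0.098]
force: [0.2, -0.4, -3.0]
opening: 0.133
grasp_force: 48.9
```

```bash
python3 chk.py BLACK 8 160 12 0 c7; python3 -c "
from h import *
print(robot.sense()['force'])"
```

```text
S front face x at z=0: 13.6 slopes y,z [-0.001  0.003] 342
S y [-52.5   7.4  54.1] y rows hi [-52.7  16.5  53. ]
  top z (expect 160.0 ) [array([135. , 139.6]), array([157. , 158.3])]
T front face x at z=0: 16.3 slopes y,z [-0.007 -0.001] 39
T y [-54.9 -26.6  52.8] y rows hi [-54.6 -36.6  53.6]
  top z (expect 160.0 ) [array([157.1, 158.3]), array([152.2, 157.8])]
[0.60246027 0.02154194 0.15179777] [  8.    0.2 120.5]
[ 0.03097767  0.16935821 -3.64926689]
```

>>> {"api": "send_rows", "payload": {
  "targets": [0,0,0.005,0,0,0,0,0,0,0.01,0,0,0,0,0,0,0.01,0,0,0,0,0,0,0.015,0,0,0,0,0,0,0.015,0,0,0,0,0,0,0.02,0,0,0,0,0,0,0.02,0,0,0,0,0,0,0.02,0,0,0,0]
}}

```text
t: 32.23
tool_pos: [0.6029, 0.0214, 0.1517]
ee_rot: [0.137, 0.799, 0.577, 0.098]
force: [-11.9, 1.8, 19.6]
opening: 0.134
grasp_force: 52.4
```

Ledge contact at 19.6 N. Back off, shift 1 mm toward the rest and release.

>>> {"api": "send_rows", "payload": {
  "targets": [0,0,-0.015,0,0,0,0,0,-0.01,-0.015,0,0,0,0,0,-0.01,-0.015,0,0,0,0.25,0,-0.01,-0.015,0,0,0,0.4,0,-0.01,-0.015,0,0,0,0.6,0,-0.01,-0.015,0,0,0,0.8,0,-0.01,-0.015,0,0,0,0.8,0,-0.01,-0.015,0,0,0,0.8]
}}

```text
t: 32.9
tool_pos: [0.6018, 0.0218, 0.151]
ee_rot: [0.137, 0.799, 0.577, 0.098]
force: [0.1, 0.9, 0.6]
opening: 0.802
grasp_force: 0.0
```

>>> {"api": "send_rows", "payload": {
  "targets": [0,0,-0.1,0,0,0,0.8,0,0,-0.25,0,0,0,0.8,0,0,-0.4,0,0,0,0.8,0,0,-0.6,0,0,0,0.8,0,0,-0.8,0,0,0,0.8,0,0,-1,0,0,0,0.8,0,0,-1,0,0,0,0.8,0,0,-1,0,0,0,0.8]
}}

```text
t: 33.57
tool_pos: [0.5703, 0.0325, 0.2467]
ee_rot: [0.137, 0.799, 0.577, 0.099]
force: [0.2, -0.4, -0.2]
opening: 0.8
grasp_force: 0.0
```

```bash
python3 chk.py BLACK 6 160 12 0 c8; python3 chk.py WOOD 12 150 24 0 c9
```

```text
S front face x at z=0: 12.9 slopes y,z [-0.003 -0.013] 339
S y [-52.    7.9  54.4] y rows hi [-52.9   3.2  53. ]
  top z (expect 160.0 ) [array([156.8, 157.7]), array([156.8, 158.4])]
T front face x at z=0: 15.0 slopes y,z [ 0.002 -0.009] 49
T y [-54.6 -22.9  53.1] y rows hi [-54.5 -20.1  52.1]
  top z (expect 160.0 ) [array([157. , 158.7]), array([157.5, 158.6])]
[0.57009352 0.03232879 0.24491517] [  6.9   0.3 219.7]
S front face x at z=0: 24.4 slopes y,z [-0.001 -0.013] 241
S y [-56.7   8.   54.2] y rows hi [-56.4   3.4  53.6]
  top z (expect 150.0 ) [array([149.7, 150.5]), array([149.3, 151.1])]
T front face x at z=0: 26.1 slopes y,z [ 0.01  -0.002] 117
T y [-54.4   4.5  54.8] y rows hi [-55.7   0.6  53.8]
  top z (expect 150.0 ) [array([149.2, 150.7]), array([149.4, 151.5])]
[0.57013513 0.03225623 0.24436072] [166.4 355.9 153.2]
```

View pics/c8.png

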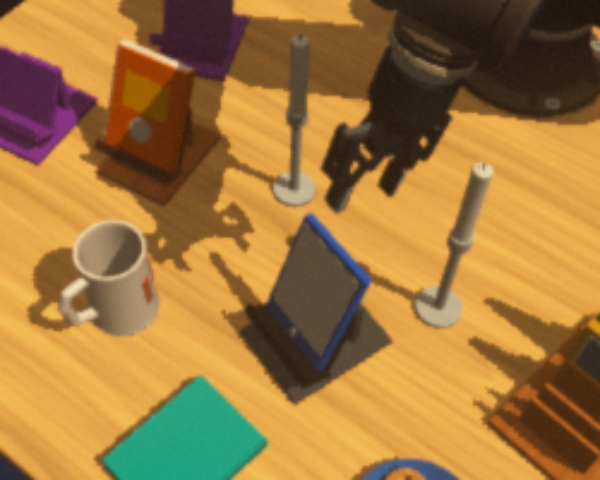

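The picture shows the reader on the black stand at (320,290), screen out and leaning flat, the book still seated at (150,110), and the gripper clear. I'll hand in.

```bash
python3 -c "
from bench import robot
print(robot.sign_off())"
```

```text
the job is handed in; nothing more can be done
None
```

The book is on the wooden stand and the reader is on the black stand, both seated on their ledges, facing outwards and leaning flat by the camera checks; the job was handed in at about 34 s, and the sign-off gave no verdict.

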